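# Lock the bearing tester's load arm with its pin

### The arm

A 6-joint arm with a two-finger parallel gripper is mounted at the origin on the work surface. World frame = base frame: x ahead of the robot, y to its left, z up, the work surface at z = 0. Lengths are in mm, angles in rad, forces in N, time in s.
With the tool pointing down it reaches from about 325 to 875 mm from the base axis. Payload 4.4 kg.
Tool frame: the origin (TCP) lies on the centre line of the jaws, within the pads' length; the fingertips stand ahead of it and the grasp point (between the pads) lies 6 mm ahead of it (ctrl.tcp_to_tips is the z of the fingertips in the tool frame, in mm); z points along the fingers, y is the line along which they close (so a half turn about z gives the same grasp; the last joint's range is limited). The gripper opens to 85 mm and grips with 20 to 120 N. Pads are 22 mm wide; open, the fingers measure 114 mm over their backs; the gripper's body (76 mm by 85 mm) begins 54 mm behind the grasp point. The pads swing forward as they close: fully open they stand 13 mm farther back than shut.
Start: joints at [-1.252, 0.207, 1.542, -0, 1.393, -0.15], TCP at [260.296, -512.712, 256.282] pointing down, gripper open.
Joint ranges: [-2.73, 2.73], [-0.86, 2.22], [0.23, 2.46], [-1.11, 4.25], [0.08, 2.63], [-2.82, 2.82]. Speed limits (rad/s): [2.79, 2.79, 3.14, 3.14, 3.14, 3.14].

### API

Orientations are given as a 3x3 rotation matrix whose columns are the frame's x, y, z axes.
In Python, from plant import ctrl, sensors, optics gives the robot as it stands. Calls block until the motion is done:
- ctrl.move_ptp(position, orientation): joint-space move of the TCP to a pose.
- ctrl.move_l(position, rot=None, vel=150, threshold=None): straight line of the TCP; rot=None keeps the orientation; vel is the mean speed in mm/s. With threshold (N) it stops when the force on the tool has changed by that much, and returns True; else False.
- ctrl.set_joints(angles): joint-space move.
- ctrl.gripper_to(opening, force=None): finger opening in mm; force is the grip in N (None keeps the last); returns when the fingers have stopped.
- ctrl.hold(seconds).
- ctrl.solve_ik(position, orientation): joint angles nearest the present ones, or None.
- sensors.read_state(): the state.
- optics.grab_frame(name): name is "scene" or "top" or "wrist"; returns (picture, depth): 480x640x3 uint8, red, green, blue; 480x640 float32, mm along the optical axis (not along the pixel's ray), 0 where there is no reading.
- optics.camera_params(name): a dict with "mtx" (3x3 intrinsics, pixels), "k1" (the pictures are not rectified: a ray, as slopes to the right and down, at radius r is drawn at 1 + k1 r^2 times it, then the intrinsics apply), "R" (3x3) and "t" (3): a world point X has camera coordinates R X + t; the wrist camera has in their place "T_tool_cam" (4x4, takes a point from camera to tool coordinates, whose origin is the TCP and whose axes are the flange's). Camera axes: x right, y down, z forward; pixel columns grow to the right and rows downward; lengths in mm; the calibration is good to about 2 mm. A picture is of the moment at which its call begins: read the wrist's pose just before it. camera_params takes no time and is no camera call.
A pose or a line that the arm cannot do raises ctrl.MotionError and nothing moves.
- ctrl.finish_job(): hands the job in; it is judged then, once.
The state is a dict: "t": time; "q": joint angles; "qvel": joint speeds; "tau": joint torques, N m; "eef_pos": TCP position; "eef_rot": TCP orientation; "force": force on the tool from outside, world axes, zero at the start; "wrist_torque": the same for the moment, N m; "grip_width": finger opening in mm; "grasp_force": force on a finger pad.
Only numpy, scipy, OpenCV 4.12 (cv2) and the standard library are available. Lean on these libraries where they do the work, as an engineer would, in place of code of your own. Each camera call takes 0.05 s, during which the arm holds its last target. There are 200 camera calls.

### The job

Swing the bearing tester's load arm in until it stops in its fork, then take the long pin from the pin stand and push it down through fork and arm, fully home with its head on the fork, so that the arm is locked. Let go of everything, leave the short pin in the stand and do not disturb the bearings, bottle or spanner lying about.

Things in the scene. Friction and masses are not known exactly. Their poses are not given: they have to be found in the camera images.
- long_pin: The long steel pin: round shank 16 mm thick, 90 mm long with a 10 mm tapered nose (8 mm wide at its end); on top a round ribbed head 28 mm thick, 45 mm tall. 0.2 to 0.4 kg. Origin at the nose's end, z along the pin to the head. It starts nose down, upright and loose, in either hole of the pin stand, its head 95 to 140 mm above the table: the pin whose head stands higher.
- short_pin: The short pin, same head and diameter but shank only 50 mm: 95 mm in all, too short for the job. Origin and axes as for the long pin. It stands in the stand's other hole, its head 55 to 100 mm above the table, and stays there.
- pin_stand: Fixed dark steel block 60 x 150 x 45 mm (x, y, z) with two holes 19 mm wide and 40 mm deep at y = +45 and -45 mm. Origin at the centre of its underside.
- tester: The fixed bearing tester: dark base plate 260 x 330 x 20 mm (x, y, z; y from -120 to +210), on it a cream headstock 130 x 130 mm (top 140 mm above the table), whose face is 75 mm to +y of the home arm's centre line, with a spindle and bearing (tops below 128 mm) in front of that face. Origin on the table, midway between fork hole and arm pivot, which lie at x = -90 and +90 mm; z up.
- pin_hole (a point): Centre of the fork's upper hole, at the fork's top, 120 mm above the table; axes the tester's. The cream fork is two level plates 56 x 60 mm (x, y), 14 mm thick, tops at 120 and 76 mm above the table, each with an upright through hole 19 mm wide in its middle, one over the other; 42 mm free below. A web as high as the fork joins them from y = +30 to +48 mm; the fork is open to -y.
- load_pivot (a point): The load arm's upright hinge axis, at arm mid height, 91 mm above the table; axes those of the tester. The pivot lies 180 mm from the fork hole in the tester's +x.
- load_arm (a joint): Angle of the load arm (rad): 0 = home against its stop, its eye between the fork plates and in line with their holes; grows as the arm swings out level towards the tester's -y (anticlockwise seen from above). Starts 0.45 to 0.8, limits 0 and 1.1. A stiff hinge (0.2 N m, about 2 N at the handle): the arm stays where it is left.
- load_handle (a point): Middle of the load arm's upright round black handle, 22 mm in diameter and 52 mm tall (from 123 to 175 mm above the table; this point 153 mm), 105 mm from the hinge axis; x axis along the arm towards the hinge. The arm is a level steel bar 30 mm wide and 24 mm thick, 79 to 103 mm above the table.
- load_eye (a point): Centre of the top face of the eye at the arm's free end, 44 x 44 x 24 mm, 180 mm from the hinge axis, with an upright through hole 21 mm in diameter; 103 mm above the table.
- long_pin_collar (a point): Point on the long pin's axis at the underside of its head, 90 mm from the nose end.
- bearing_1: bystander: loose ball bearing lying flat, 52 mm across, 16 mm thick; origin at the centre of its underside. On the tester's base plate, beside the arm.
- bearing_2: bystander: loose ball bearing lying flat, 52 mm across, 16 mm thick; origin at the centre of its underside. On the tester's base plate, beside the fork.
- bearing_3: bystander: loose ball bearing lying flat, 52 mm across, 16 mm thick; origin at the centre of its underside. On the table.
- bearing_4: bystander: loose ball bearing lying flat, 52 mm across, 16 mm thick; origin at the centre of its underside. On the table, beside the pin stand.
- oil_bottle: bystander: white plastic bottle, 48 mm wide, 120 mm tall, standing; origin at the centre of its underside.
- spanner: bystander: steel spanner 180 mm long lying on the table; origin under its middle.
Mind the look-alikes: they are no part of the job. What is shaped like the long_pin but orange is not meant.

How it is judged:
By the outcome, as a careful person would: the job done as asked, in the order asked, and still so for the second after the job is handed in, with the robot touching nothing.
It also fails if it takes over 58 s, if anything falls off the work surface, if the arm or the gripper's body presses on something with over 40 N, if the wrist force passes 120 N, or if a joint passes its speed limit or range.

## Working session

There is one attempt and no reset: what is moved stays moved. The work goes in short steps, each a Python script; the robot and the scene stay as the last script left them, time stands still between calls to the robot, and variables do not carry over. Pictures are saved under pics/ and viewed, at most 10 in all, crops included, and the job is handed in when it is done.

```bash
mkdir -p pics; ls; cat > h.py <<'E'
import numpy as np, cv2
from plant import ctrl, sensors, optics
def ray(name,uv,pose=None):
    """origin, unit-z direction in world for pixel"""
    p=optics.camera_params(name); K=np.array(p["mtx"],float); k=p["k1"]
    d=cv2.undistortPoints(np.array([[uv]],float),K,np.array([k,0,0,0,0.]))[0,0]
    d=np.array([d[0],d[1],1.])
    if name=="wrist":
        T=np.array(p["T_tool_cam"]); P,R=pose
        return R@T[:3,3]+P, R@T[:3,:3]@d
    R=np.array(p["R"]);t=np.array(p["t"])
    return -R.T@t, R.T@d
def depthpt(name,uv,D,pose=None):
    o,d=ray(name,uv,pose); u,v=map(int,np.round(uv))
    w=D[v-1:v+2,u-1:u+2]; w=w[w>0]
    return o+d*np.median(w) if len(w) else None
def atz(name,uv,z,pose=None):
    o,d=ray(name,uv,pose); return o+d*(z-o[2])/d[2]
def tri(rs):
    A=np.zeros((3,3));b=np.zeros(3)
    for o,d in rs:
        d=d/np.linalg.norm(d);M=np.eye(3)-np.outer(d,d);A+=M;b+=M@o
    x=np.linalg.solve(A,b)
    return x,[np.linalg.norm(np.cross(x-o,d/np.linalg.norm(d))) for o,d in rs]
def pose():
    s=sensors.read_state();return np.array(s["eef_pos"]),np.array(s["eef_rot"])
def down(a): # tool y (closing) at angle a+90 : x axis at angle a
    c,s=np.cos(a),np.sin(a)
    return np.array([[c,s,0],[s,-c,0],[0,0,-1.]])
E
python3 - <<'E'
from h import *
for n in("scene","top"):
    im,D=optics.grab_frame(n); cv2.imwrite(f"pics/{n}.png",im[:,:,::-1]); np.save(f"pics/{n}.npy",D); np.save(f"pics/{n}im.npy",im)
    p=optics.camera_params(n);R=np.array(p["R"]);print(n,-R.T@np.array(p["t"]),R[2],p["mtx"],p["k1"],(D>0).mean())
print(optics.camera_params("wrist"),ctrl.tcp_to_tips,pose())
E
```

```text
pics
scene [ 896.73878101 -542.59047856  600.00978001] [-0.48121948  0.59391961 -0.64473818] [[445.32240513   0.         315.86992398]
 [  0.         445.32240513 237.70892664]
 [  0.           0.           1.        ]] -0.0875918146855285 0.99611328125
top [ 362.81036971 -115.87113384 1407.22442221] [ 0.11717465  0.01724508 -0.99296158] [[624.53831657   0.         314.29828394]
 [  0.         624.53831657 231.44696024]
 [  0.           0.           1.        ]] -0.19245575163707573 0.9959505208333334
{'mtx': array([[335.43129217,   0.        , 318.78530297],
       [  0.        , 335.43129217, 239.93966714],
       [  0.        ,   0.        ,   1.        ]]), 'k1': 0.012630954501600322, 'T_tool_cam': array([[ 2.21496128e-04, -9.54247101e-01, -2.99019099e-01,
         7.67569755e+01],
       [ 9.99999891e-01,  3.34433278e-04, -3.26520555e-04,
         4.80868594e-01],
       [ 4.11583231e-04, -2.99018994e-01,  9.54247071e-01,
        -1.18312165e+02],
       [ 0.00000000e+00,  0.00000000e+00,  0.00000000e+00,
         1.00000000e+00]])} 25.0 (array([ 260.09514176, -512.09484736,  255.21030348]), array([[ 8.91655695e-01,  4.52713721e-01, -6.38995472e-04],
       [ 4.52714051e-01, -8.91653537e-01,  1.98976648e-03],
       [ 3.31032014e-04, -2.06346884e-03, -9.99997816e-01]]))
```

View pics/top.png

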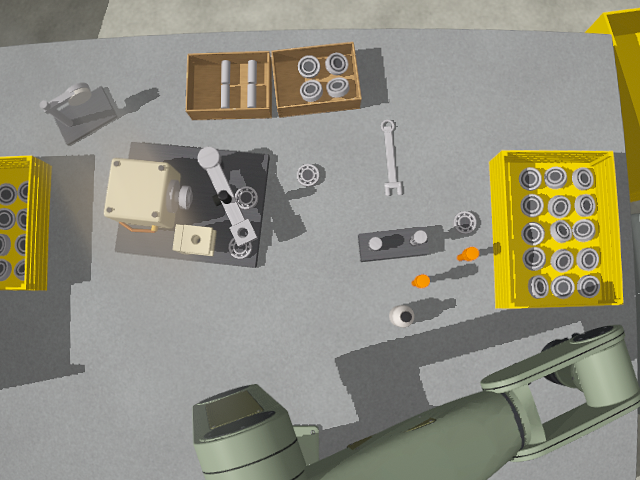

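View pics/scene.png

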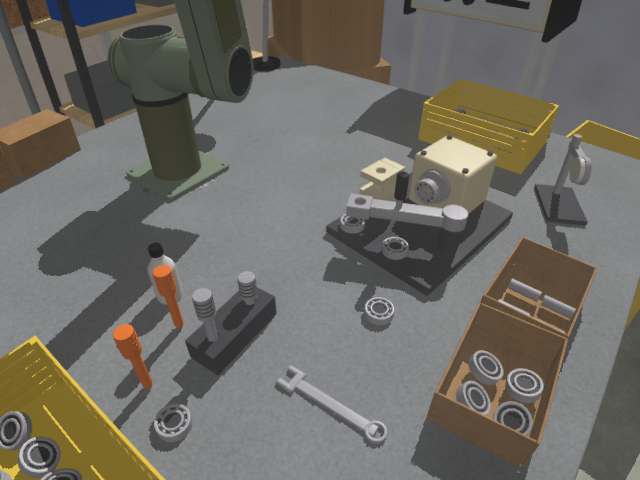

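Top view: the stand is at (400,243), with grey pins at (375,243) and (420,237). Orange look-alikes are at (421,281) and (468,254). The arm's handle is at (223,198), its eye at (242,231), its pivot at (208,157) and the fork hole at (195,239). Scene view: grey pins at (204,296), standing taller, and (247,281), shorter. So the left one in the scene, which is the right one in the top view, should be the long pin. I'll check this by triangulation and a crop.

```bash
python3 - <<'E'
from h import *
np.set_printoptions(precision=1,suppress=True)
T=np.load("pics/top.npy");S=np.load("pics/scene.npy")
print("TOP")
for n,uv in dict(pinL=(375,243),pinR=(420,237),or1=(421,281),or2=(470,254),handle=(223,198),eye=(242,231),pivot=(208,157),fork=(195,239),forkplate=(188,235),b2=(240,248),b1=(246,198),bottle=(402,316),b4=(465,222),b3=(308,174)).items():
    print(n,depthpt("top",uv,T))
print("SCENE")
for n,uv in dict(pinL=(204,294),pinR=(247,277),or1=(126,334),or2=(165,271),fork=(380,170),pivot=(455,213),eye=(359,201),handletop=(403,176)).items():
    print(n,depthpt("scene",uv,S))
a=np.load("pics/sceneim.npy")[240:400,100:290];b=np.load("pics/topim.npy")[130:280,100:290]
a=cv2.resize(a,(790,590)[:2] if 0 else (400,340),interpolation=cv2.INTER_CUBIC);b=cv2.resize(b,(400,316),interpolation=cv2.INTER_CUBIC)
c=np.zeros((340,800,3),np.uint8);c[:,:400]=a;c[:316,400:]=b
cv2.imwrite("pics/crop1.png",c[:,:,::-1])
E
```

```text
TOP
pinL [ 490.9 -220.6   99.3]
pinR [ 498.  -310.2  139.1]
or1 [ 408.1 -310.2  135.1]
or2 [ 461.8 -414.   134.1]
handle [578.6  88.6 175.4]
eye [529.9  70.9  19. ]
pivot [680.4 133.3 108.6]
fork [507. 166.  76.]
forkplate [510.9 171.6 120.4]
b2 [490.2  73.3  33.9]
b1 [602.7  60.2  32.5]
bottle [ 337.5 -271.4  120.9]
b4 [ 544.2 -433.9   12.4]
b3 [658.6 -78.9  15.8]
SCENE
pinL [ 505.2 -311.1  138.6]
pinR [ 497.5 -224.2   99.3]
or1 [ 475.  -421.8  134. ]
or2 [ 418.  -314.9  133.6]
fork [500.3 161.  111.2]
pivot [687.  125.  107.6]
eye [515.5  63.1  93.5]
handletop [593.5  80.6 172.8]
```

View pics/crop1.png

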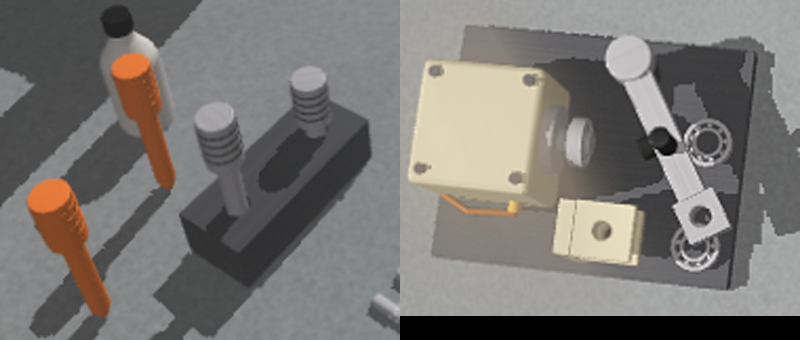

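The crop confirms it: the grey pin at crop (217,105) has a long exposed shank and its head top is at 139 mm. The grey one at (308,75) tops out at 99 mm, so it is the short pin, and the orange ones are look-alikes. Next I'll take wrist views of the tester.

```bash
python3 - <<'E'
from h import *
np.set_printoptions(precision=1,suppress=True)
for n,uv,z in(("fork",(195.5,239.5),120),("eye",(242.3,232),103),("pivot",(208.5,157),109),("handle",(223.5,198),175)):
    print(n,atz("top",uv,z))
# wrist view: camera over ~ (560,120), tool x axis along world -x?? choose x axis toward robot
R=down(np.pi)
for i,(x,y) in enumerate(((590,110),(590,60))):
    ctrl.move_ptp([x,y,390],R); P,Rr=pose()
    im,D=optics.grab_frame("wrist"); np.savez(f"pics/w{i}.npz",im=im,D=D,P=P,R=Rr); cv2.imwrite(f"pics/w{i}.png",im[:,:,::-1])
    print(P,sensors.read_state()["t"],sensors.read_state()["q"])
E
```

```text
fork [501.2 155.6 120. ]
eye [517.7  58.9 103. ]
pivot [680.2 132.1 109. ]
handle [578.6  87.7 175. ]
[590.1 109.  389.7] 2.6917 [ 0.   0.2  1.3 -0.   1.7 -1.5]
[590.1  58.1 389.8] 3.0583 [-0.   0.2  1.3  0.   1.7 -1.6]
```

View pics/w0.png

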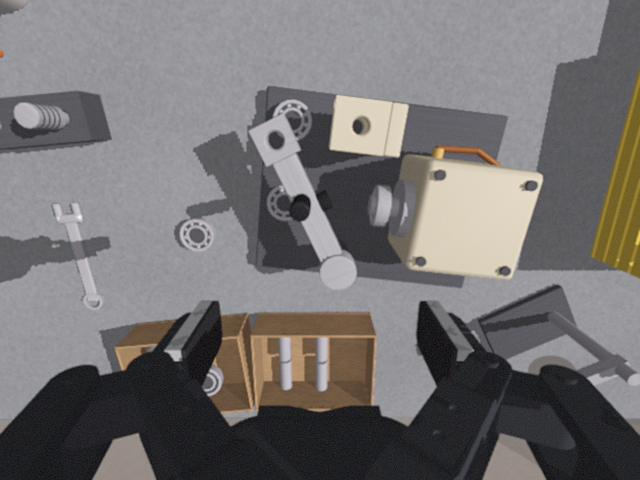

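Wrist view w0: fork hole (361,125), eye hole (277,140), pivot cap (338,270), handle top (300,207). I'll match these points in w1 to triangulate them.

```bash
cat >> h.py <<'E'
def match(A,B,uv,h=12,win=130):
    """sub-pixel place in B of the patch of A around uv"""
    g=[cv2.cvtColor(x,cv2.COLOR_RGB2GRAY) for x in(A,B)]
    u,v=map(int,np.round(uv)); t=g[0][v-h:v+h+1,u-h:u+h+1]
    u0,v0=max(u-win,0),max(v-20,0); r=cv2.matchTemplate(g[1][v0:v+21,u0:u+win],t,cv2.TM_CCOEFF_NORMED)
    _,s,_,(x,y)=cv2.minMaxLoc(r); return (u0+x+h+uv[0]-u,v0+y+h+uv[1]-v),s
E
python3 - <<'E'
from h import *
np.set_printoptions(precision=1,suppress=True)
a,b=np.load("pics/w0.npz"),np.load("pics/w1.npz")
pa,pb=(a["P"],a["R"]),(b["P"],b["R"])
for n,uv,z in(("fork",(361.5,125),120),("forkcorner",(332,95.5),120),("forkc2",(330,150),120),("eye",(277,140),103),("pivot",(338,270),109),("handle",(300,207),175)):
    m,s=match(a["im"],b["im"],uv); X,e=tri([ray("wrist",uv,pa),ray("wrist",m,pb)])
    print(n,np.array(m),round(s,2),"tri",X,"atz",atz("wrist",uv,z,pa),atz("wrist",m,z,pb),"top depth",depthpt("wrist",uv,a["D"],pa))
E
```

```text
fork [407.5 125. ] 0.93 tri [504.2 155.9 117.7] atz [504.  155.6 120. ] [504.4 155.3 120. ] top depth [502.6 162.5  63.2]
forkcorner [374.   96.5] 0.85 tri [470.  124.8  71.4] atz [474.3 123.1 120. ] [475.5 117.4 120. ] top depth [464.1 126.7  20.1]
forkc2 [376 150] 0.94 tri [530.2 121.2 125.9] atz [530.3 121.4 120. ] [530.6 122.2 120. ] top depth [534.5 124.6  20.7]
eye [320 140] 0.93 tri [520.   59.8  95.8] atz [519.8  60.6 103. ] [519.9  59.7 103. ] top depth [521.   50.9  21.2]
pivot [378 270] 0.94 tri [678.3 133.1 112.3] atz [679.5 133.3 109. ] [679.8 133.8 109. ] top depth [679.2 133.3 109.8]
handle [399 209] 0.7 tri [549.9  99.2 339.1] atz [583.5  89.9 175. ] [586.  139.2 175. ] top depth [583.4  89.9 175.7]
```

```bash
python3 - <<'E'
from h import *
np.set_printoptions(precision=1,suppress=True)
piv=np.array([680,133.]); home=np.arctan2(22.5,-177)
def at(th,z): # commanded arm angle
    a=home+th; return [*(piv+105*np.array([np.cos(a),np.sin(a)])),z],down(a)
ctrl.gripper_to(45)
h=np.array([582.5,89.]); th=np.arctan2(*(h-piv)[::-1])%(2*np.pi)-home; print("th",th)
p,R=at(th,240); ctrl.move_ptp(p,R)
p,R=at(th,163); print(ctrl.move_l(p,vel=100,threshold=8))
for t in(th/2,.06):
    p,R=at(t,163); print(t,ctrl.move_l(p,R,vel=90,threshold=15),sensors.read_state()["force"])
p,R=at(-.3,163); print("stop",ctrl.move_l(p,R,vel=40,threshold=8)); s=sensors.read_state(); print(s["eef_pos"],s["force"],s["t"])
x=np.array(s["eef_pos"][:2])-piv; print("angle",np.arctan2(x[1],x[0])-home)
# centre on handle, lift
ax=np.array(s["eef_rot"])[:,1]; P=np.array(s["eef_pos"]); t=np.array([-np.sin(home),np.cos(home),0])
ctrl.move_l(P+t*10,vel=60); P=pose()[0]; ctrl.move_l([P[0],P[1],250],vel=200)
R=down(np.pi)
for i,(x,y) in enumerate(((590,150),(590,110))):
    ctrl.move_ptp([x,y,330],R); P,Rr=pose()
    im,D=optics.grab_frame("wrist"); np.savez(f"pics/v{i}.npz",im=im,D=D,P=P,R=Rr)
    if i==0: cv2.imwrite("pics/v0.png",cv2.resize(im[20:320,140:540],(800,600),interpolation=cv2.INTER_CUBIC)[:,:,::-1])
E
```

```text
th 0.5503600666367139
False
0.27518003331835694 False [-0.  -0.6 -0.4]
0.06 False [-0.7  0.2  0.8]
stop True
[579.1 157.3 162. ] [-0.1 -1.3  0.9] 6.5667
angle -0.11012719805574456
```

View pics/v0.png

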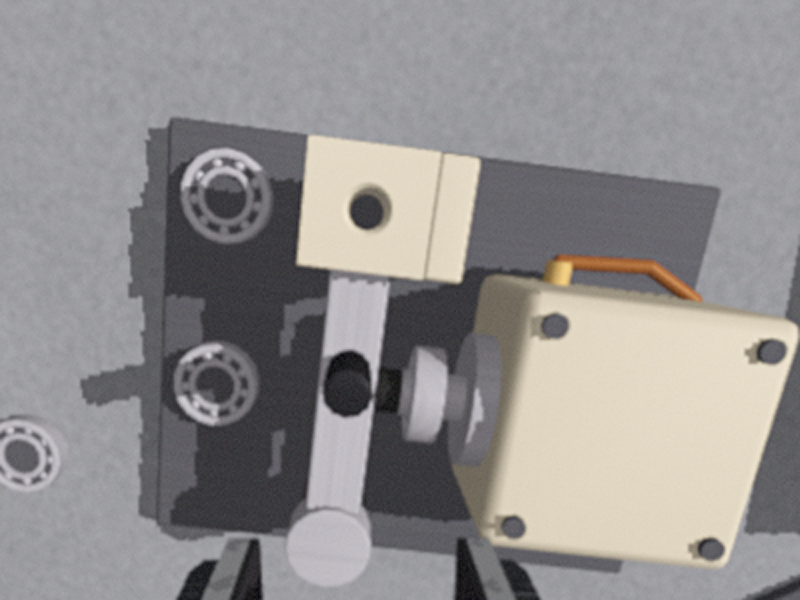

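Crop of v0: the arm is in the fork. The fork hole is at crop (369,209) with the eye hole showing concentrically below it, the handle top at (350,372) and the pivot at (329,548). Now I'll measure the hole and take a close look at the pin.

```bash
python3 - <<'E'
from h import *
np.set_printoptions(precision=1,suppress=True)
a,b=np.load("pics/v0.npz"),np.load("pics/v1.npz")
pa,pb=(a["P"],a["R"]),(b["P"],b["R"])
c=lambda u,v:(140+u/2-.25,20+v/2-.25)
for n,uv,z in(("fork",c(369.5,208.5),120),("pivot",c(329,548),109),("handle",c(350,372),175)):
    m,s=match(a["im"],b["im"],uv); X,e=tri([ray("wrist",uv,pa),ray("wrist",m,pb)])
    print(n,np.array(m),round(s,2),"tri",X,"atz",atz("wrist",uv,z,pa),atz("wrist",m,z,pb))
c=[atz("wrist",(140+u/2-.25,20+v/2-.25),120,pa) for u,v in((308,135),(442,152),(427,279),(297,265))];print(np.mean(c,0),c)
# pin looks, camera in plane of pin: tool x towards robot
R=down(np.pi)
ims=[]
for i,(x,y) in enumerate(((590,-290),(590,-330))):
    ctrl.move_ptp([x,y,330],R); P,Rr=pose()
    im,D=optics.grab_frame("wrist"); np.savez(f"pics/p{i}.npz",im=im,D=D,P=P,R=Rr)
    ims.append(cv2.resize(im[20:270,200:450] if 1 else im,(400,400),interpolation=cv2.INTER_CUBIC)); print(P,sensors.read_state()["t"])
cv2.imwrite("pics/p.png",np.hstack(ims)[:,:,::-1])
E
```

```text
fork [368.5 126. ] 0.94 tri [504.1 155.2 114.3] atz [504.6 155.1 120. ] [504.1 154.4 120. ]
pivot [340.2 296.8] 0.72 tri [689.5 133.1  95.6] atz [683.  133.7 109. ] [682.6 132.2 109. ]
handle [357.8 207.8] 0.71 tri [578.8 146.  129. ] atz [569.9 146.5 175. ] [568.9 140.6 175. ]
[505.1 154.7 120. ] [array([473.6, 127.5, 120. ]), array([480.6, 187.7, 120. ]), array([536.2, 182.7, 120. ]), array([529.8, 121. , 120. ])]
[ 590.5 -288.5  330.1] 9.8167
[ 590.2 -330.1  329.7] 10.15
```

View pics/p.png

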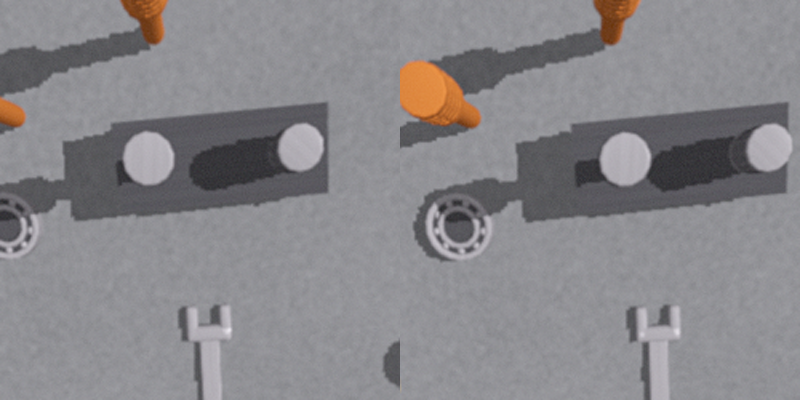

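Pin views: the long pin's head top is at crop (149,159) on the left and (225,159) on the right, and looks upright. I'll triangulate, grasp, lift, and check the tilt with the scene camera.

```bash
python3 - <<'E'
from h import *
np.set_printoptions(precision=1,suppress=True)
a,b=np.load("pics/p0.npz"),np.load("pics/p1.npz")
pa,pb=(a["P"],a["R"]),(b["P"],b["R"])
u0=(200+149/1.6-.2,20+159/1.6-.2);u1=(200+225/1.6-.2,20+159/1.6-.2)
X,e=tri([ray("wrist",u0,pa),ray("wrist",u1,pb)]); A=(atz("wrist",u0,139.5,pa)+atz("wrist",u1,139.5,pb))/2
print(X,e,A,depthpt("wrist",u0,a["D"],pa))
assert abs(X[2]-139)<12 and np.hypot(A[0]-501,A[1]+310)<10
R=down(np.pi); ctrl.gripper_to(56)
ctrl.move_ptp([A[0],A[1],210],R)
print(ctrl.move_l([A[0],A[1],129],vel=120,threshold=6))
ctrl.gripper_to(10,50); s=sensors.read_state(); print(s["grip_width"],s["grasp_force"],s["eef_pos"],s["force"])
P=pose()[0]; print(ctrl.move_l([P[0],P[1],250],vel=100,threshold=15))
s=sensors.read_state(); print(s["grip_width"],s["eef_pos"],s["force"],s["t"])
ctrl.move_ptp([500,-100,330],R); s=sensors.read_state(); print(s["eef_pos"],s["t"])
im,D=optics.grab_frame("scene"); np.savez("pics/g.npz",im=im,D=D,P=s["eef_pos"])
o=np.array(optics.camera_params("scene")["R"])@np.array([500,-100,240.])+optics.camera_params("scene")["t"];K=optics.camera_params("scene")["mtx"]
u,v=(K@(o/o[2]))[:2];print(u,v)
u,v=int(u),int(v);u0,v0=u-75,v-60;print(u0,v0)
cv2.imwrite("pics/g.png",cv2.resize(im[v0:v0+150,u0:u0+150],(600,600),interpolation=cv2.INTER_CUBIC)[:,:,::-1])
E
```

```text
[ 501.6 -311.3  137.1] [np.float64(0.2244779495594709), np.float64(0.22447794955945116)] [ 501.7 -311.3  139.5] [ 502.  -311.1  140.7]
False
26.40499957440843 48.959269523620605 [ 502.4 -311.8  130.4] [0.4 0.8 4.8]
False
27.03747994661318 [ 501.9 -311.4  248.9] [-0.9  0.5 -3.4] 13.6167
[ 499.9 -100.8  329.3] 14.525
295.96189350458366 168.0693229280461
220 108
```

View pics/g.png

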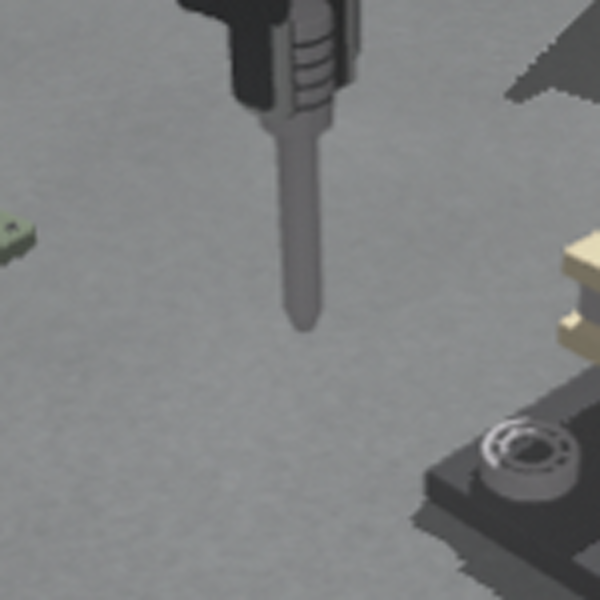

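The pin is held, with its nose at crop (303,328) and its shank top at (296,140). I'll compute the x tilt from the grip plane.

```bash
python3 - <<'E'
from h import *
np.set_printoptions(precision=1,suppress=True)
g=np.load("pics/g.npz");y=g["P"][1]
for c in((296.5,140),(299,220),(302,300),(303,329)):
    uv=(220+c[0]/4-.4,108+c[1]/4-.4); o,d=ray("scene",uv); print(o+d*(y-o[1])/d[1], depthpt("scene",uv,g["D"]))
E
```

```text
[ 498.2 -100.8  283.9] [ 505.  -108.3  289.3]
[ 497.7 -100.8  249.5] [ 504.4 -108.1  255.4]
[ 497.5 -100.8  213. ] [ 504.  -108.   219.3]
[ 497.4 -100.8  199.2] [ 502.3 -106.3  204.2]
```

The pin is vertical to about 0.5°, so I'll insert it with force guarding.

```bash
cat > ins.py <<'E'
from h import *
np.set_printoptions(precision=1,suppress=True)
def st(m): s=sensors.read_state(); print(m,np.array(s["eef_pos"]),np.array(s["force"]),round(s["grip_width"],1),round(s["t"],1)); return np.array(s["eef_pos"])
E
python3 - <<'E'
from ins import *
R=down(np.pi); T=np.array([504.8,155.])
ctrl.move_ptp([*T,290],R); st("above")
for z,v in((255,60),(148,30)):
    hit=ctrl.move_l([*T,z],vel=v,threshold=8); P=st(hit)
    if hit: break
E
```

```text
above [505.4 153.7 290. ] [ 1.  -0.9 -2.1] 27.0 15.6
False [504.9 155.1 255. ] [-0.2 -0.3 -1.5] 27.0 16.3
True [504.8 155.  155.4] [ 0.  -0.3  4.7] 27.0 19.2
```

It stopped at 155.4 mm, the predicted home height. I'll press lightly to confirm, release, retreat and check.

```bash
python3 - <<'E'
from ins import *
P=st("0"); print(ctrl.move_l([P[0],P[1],P[2]-3],vel=15,threshold=15)); P=st("press")
ctrl.gripper_to(50); st("open")
ctrl.move_l([P[0],P[1],260],vel=120); st("up")
R=down(np.pi); ctrl.move_ptp([590,20,330],R)
Pw=pose(); w,D=optics.grab_frame("wrist")
im,S=optics.grab_frame("scene"); t,TD=optics.grab_frame("top"); st("end")
c=np.hstack([cv2.resize(im[120:300,290:530],(533,400)),cv2.resize(t[130:280,100:200],(267,400))])
d=np.hstack([cv2.resize(im[220:400,60:300],(267,200)),cv2.resize(t[100:340,100:500],(333,200)),np.zeros((200,200,3),np.uint8)])
cv2.imwrite("pics/end.png",np.vstack([c,d])[:,:,::-1])
h=(S>0)
# head top height over the hole from top depth
for v in range(226,244,4): print([depthpt("top",(u,v),TD) [2].round(0) for u in range(186,206,3)])
E
```

```text
0 [504.8 155.  155.4] [ 0.  -0.3  4.7] 27.0 19.2
True
press [505.  155.  155.4] [-1.3 -0.6  3.7] 26.6 19.4
open [504.  154.9 154. ] [ 1.1 -0.3  0.3] 50.2 19.8
up [504.3 154.9 258.9] [ 1.  -0.2 -0.7] 50.1 20.8
end [588.7  21.8 328.6] [ 1.5  0.5 -0.8] 49.9 21.7
[np.float64(120.0), np.float64(116.0), np.float64(120.0), np.float64(119.0), np.float64(116.0), np.float64(103.0), np.float64(106.0)]
[np.float64(120.0), np.float64(122.0), np.float64(119.0), np.float64(122.0), np.float64(119.0), np.float64(121.0), np.float64(118.0)]
[np.float64(663.0), np.float64(663.0), np.float64(662.0), np.float64(664.0), np.float64(662.0), np.float64(662.0), np.float64(662.0)]
[np.float64(663.0), np.float64(664.0), np.float64(663.0), np.float64(664.0), np.float64(664.0), np.float64(665.0), np.float64(664.0)]
[np.float64(664.0), np.float64(666.0), np.float64(665.0), np.float64(666.0), np.float64(666.0), np.float64(665.0), np.float64(666.0)]
```

View pics/end.png

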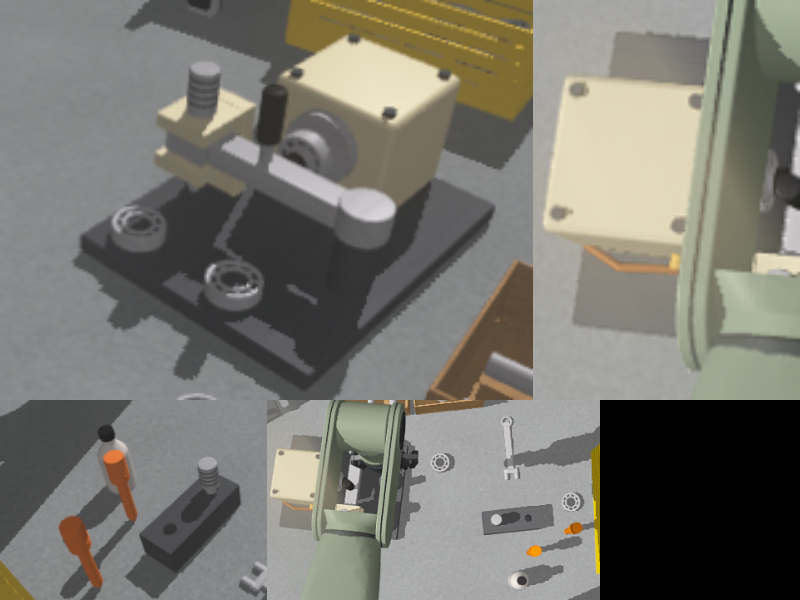

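The pin is seated with its head on the fork (end-view crop (203,90)). The arm is home, the short pin is still in the stand and the bystanders look undisturbed. I'll check the head-top height (should be 165) and hand in.

```bash
python3 - <<'E'
from ins import *
im,S=optics.grab_frame("scene"); X=depthpt("scene",(381,151),S); print(X)
if abs(X[2]-165)<4: print(ctrl.finish_job())
E
```

```text
[505.4 148.7 163. ]
the job is handed in; nothing more can be done
None
```

The load arm is home in its fork and locked by the long pin, which is pushed fully down with its head on the fork. The robot has let go and is clear of everything, the short pin is still in the stand, and the bearings, bottle and spanner look undisturbed; I handed the job in at about 22 s.

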